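# Make up two reagent kits on the lab bench

### The arm

A 6-joint arm with a two-finger parallel gripper is mounted at the origin on the work surface. World frame = base frame: x ahead of the robot, y to its left, z up, the work surface at z = 0. Lengths are in mm, angles in degrees, forces in N, time in s.
With the tool pointing down it reaches from about 350 to 850 mm from the base axis. Payload 8.1 kg.
Tool frame: the origin (TCP) lies midway between the tips of the shut fingers; the grasp point (between the pads) lies 19 mm behind it (r.grip_depth is the distance from the TCP to the grasp point, in mm); z points along the fingers, y is the direction in which the jaws open and shut (so a half turn about z gives the same grasp; the last joint's range is limited). The gripper opens to 85 mm and grips with 20 to 120 N. Pads are 22 mm wide; open, the fingers measure 114 mm over their backs; the gripper's body (76 mm by 85 mm) begins 54 mm behind the grasp point. The pads swing forward as they close: fully open they stand 13 mm farther back than shut.
Start: joints at [70.336, 7.471, 85.268, -0, 87.261, -4.893], TCP at [152.95, 580.182, 231.292] pointing down, gripper open.
Joint ranges: [-169.43, 169.43], [-51.17, 129.36], [1.28, 143.12], [-76.62, 256.62], [0, 156.53], [-152.29, 152.29]. Speed limits (degrees/s): [136.94, 136.94, 159.86, 180, 180, 180].

### API

Orientations are given as [roll, pitch, yaw] about the fixed x, y, z axes, in that order (R = Rz(yaw) Ry(pitch) Rx(roll)).
In Python, from bench import r, imaging gives the robot as it stands.
- The arm moves only by the shell command python3 -m creep 'ROWS' [FORCE]. ROWS is text: rows parted by semicolons, each of 7 numbers parted by spaces: the shift along the tool's x, y, z in cm, then the turn, a rotation vector about the tool's x, y, z in degrees, then the finger opening in cm, from 0 to 8.54. In form: dx dy dz ax ay az gripper; .... A call has 1 to 20 rows; each row is the pose to reach, as a shift and turn from the pose measured when the call began, along the tool's axes at that moment; what a row does not reach only later rows make up. A row lasts 1/10 s, in which the tool goes at most 50 mm and 8.59 degrees, less where a joint would pass 70% of its speed; a pose out of reach is approached as far as the arm can. A call with a gripper value outside its range is refused whole. The fingers move at their own pace and stop on an object; FORCE is the grip in N (left out, the last holds). Time passes only in rows, so rows that repeat a pose let the fingers close. It gives the time, the measured TCP pose, the force and the opening at its end, in the units of the state.
- r.sense(): the state, without advancing time (a new reading comes with each control period).
- imaging.snapshot(name): name is "side" or "top"; returns the picture (400x640x3 uint8, red, green, blue); there is no depth.
- imaging.camera_info(name): a dict with "camera_matrix" (3x3 intrinsics, pixels), "R" (3x3) and "t" (3): a world point X has camera coordinates R X + t. Camera axes: x right, y down, z forward; pixel columns grow to the right and rows downward; lengths in mm; the calibration is good to about 2 mm. A picture is of the moment at which its call begins. camera_info takes no time and is no camera call.
- r.hand_in(): hands the job in, once; it reports no verdict.
The state is a dict: "time": time; "joint_pos": joint angles; "qd": joint speeds; "joint_efforts": joint torques, N m; "tool_pos": TCP position; "tcp_rot": TCP orientation; "ft_force": force on the tool from outside, world axes, zero at the start; "wrist_torque": the same for the moment, N m; "finger_gap": finger opening in mm.
Only numpy, scipy, OpenCV 4.12 (cv2) and the standard library are available. Lean on these libraries where they do the work, as an engineer would, in place of code of your own. Each camera call takes 0.05 s, during which the arm holds its last target.

### The job

Make up the two kits from the stock on the bench: the yellow tray gets the green tip box, the amber bottle and the red-capped white bottle; the grey tray gets the red tip box and the blue-capped white bottle. Each tip box goes in the tray's large bay and each bottle in a small bay of its own (either one), standing upright and flat on the tray's floor; set things down rather than drop them, and tip nothing over. Leave the blue tip box and the green-capped bottle where they stand: they are spares.

Things in the scene. Friction and masses are not known exactly. Their poses are not given: they have to be found in the camera images.
- tips_green_mid (a point): Green pipette-tip box, closed, 60 mm wide (its x) x 98 mm long (its y) x 58 mm high with flat upright sides, 80 to 150 g: green ribbed base, rows of white tips under a clear tinted lid. Standing upright on the bench. This point is its centre, 29 mm above its underside; z up.
- tips_red_mid (a point): Red pipette-tip box, closed, 60 mm wide (its x) x 98 mm long (its y) x 58 mm high with flat upright sides, 80 to 150 g: red ribbed base, rows of white tips under a clear tinted lid. Standing upright on the bench. This point is its centre, 29 mm above its underside; z up.
- tips_blue_mid (a point): Blue pipette-tip box, closed, 60 mm wide (its x) x 98 mm long (its y) x 58 mm high with flat upright sides, 80 to 150 g: blue ribbed base, rows of white tips under a clear tinted lid. Standing upright on the bench. This point is its centre, 29 mm above its underside; z up. A spare, to be left alone.
- bottle_amber_mid (a point): Small round reagent bottle, amber (brown) glass with a black cap, with a paper label band; body 36 mm in diameter and 54 mm high, 78 mm high over the 25 mm wide screw cap, 50 to 115 g. Standing upright on the bench. This point lies on its axis half-way up, 39 mm above its underside; z up.
- bottle_redcap_mid (a point): Small round reagent bottle, white plastic with a red cap, with a paper label band; body 36 mm in diameter and 54 mm high, 78 mm high over the 25 mm wide screw cap, 50 to 115 g. Standing upright on the bench. This point lies on its axis half-way up, 39 mm above its underside; z up.
- bottle_bluecap_mid (a point): Small round reagent bottle, white plastic with a blue cap, with a paper label band; body 36 mm in diameter and 54 mm high, 78 mm high over the 25 mm wide screw cap, 50 to 115 g. Standing upright on the bench. This point lies on its axis half-way up, 39 mm above its underside; z up.
- bottle_greencap_mid (a point): Small round reagent bottle, white plastic with a green cap, with a paper label band; body 36 mm in diameter and 54 mm high, 78 mm high over the 25 mm wide screw cap, 50 to 115 g. Standing upright on the bench. This point lies on its axis half-way up, 39 mm above its underside; z up. A spare, to be left alone.
- tray_yellow: Yellow divided tray, fixed, 154 (x) by 126 mm (y); walls 4 mm thick, 18 mm high with a 6 mm lip outside, floor 3 mm thick. Origin: centre of its underside; z up. Tip-box bay, 82 (x) by 118 mm (y) inside, centred at x -32, y 0: one tip box, lengthwise along y. Two bottle bays, each 60 (x) by 57 mm (y), dark disc on the floor, centred at x +43, y +30.5 and -30.5: one bottle each; 4 mm dividers, 16 mm high.
- tray_grey: Grey divided tray, fixed, 154 (x) by 126 mm (y); walls 4 mm thick, 18 mm high with a 6 mm lip outside, floor 3 mm thick. Origin: centre of its underside; z up. Tip-box bay, 82 (x) by 118 mm (y) inside, centred at x -32, y 0: one tip box, lengthwise along y. Two bottle bays, each 60 (x) by 57 mm (y), dark disc on the floor, centred at x +43, y +30.5 and -30.5: one bottle each; 4 mm dividers, 16 mm high.
Mind the look-alikes: they are no part of the job. There is more than one size of the part that bears tips_red_mid; the job needs the largest.

How it is judged:
By the outcome, as a careful person would: the job done as asked, in the order asked, and still so for the second after the job is handed in, with the robot touching nothing.
It also fails if it takes over 106 s, if anything falls off the work surface, if the arm or the gripper's body presses on something with over 40 N, if the wrist force passes 120 N, or if a joint passes its speed limit or range.

## Working session

There is one attempt and no reset: what is moved stays moved. The work goes in short steps, Python scripts to look and compute and a shell command to move; the robot and the scene stay as the last step left them, time stands still between calls to the robot, and variables do not carry over. Pictures are saved under pics/ and viewed, and the job is handed in when it is done.

```bash
ls; mkdir -p pics; python3 - <<'E'
from bench import r, imaging
import cv2
for n in("top","side"):
    p=imaging.snapshot(n); cv2.imwrite(f"pics/{n}0.png",p[:,:,::-1]); print(n,imaging.camera_info(n))
print(r.sense())
E
```

```text
pics
top {'camera_matrix': array([[364.43842033,   0.        , 319.05128493],
       [  0.        , 364.43842033, 200.21983353],
       [  0.        ,   0.        ,   1.        ]]), 'R': array([[-0.01665972, -0.99916351,  0.03734601],
       [-0.98378411,  0.00970926, -0.17909369],
       [ 0.17858128, -0.03972406, -0.98312295]]), 't': array([ -7.2868617 , 513.83228591, 849.4171545 ])}
side {'camera_matrix': array([[413.98481437,   0.        , 314.73542732],
       [  0.        , 413.98481437, 191.97415437],
       [  0.        ,   0.        ,   1.        ]]), 'R': array([[ 0.79260786, -0.60970307, -0.00591182],
       [-0.47615699, -0.61288493, -0.63059225],
       [ 0.38085076,  0.50262733, -0.77609179]]), 't': array([-383.34316722,  280.98322136,  832.70470816])}
{'time': 0.1, 'joint_pos': array([ 7.03371293e+01,  7.51116931e+00,  8.53225400e+01, -8.99333035e-04,
        8.72608021e+01, -4.89304120e+00]), 'qd': array([ 0.10611494, -0.04313023, -0.17859309, -0.02415102,  0.07024408,
        0.10726899]), 'joint_efforts': array([ 1.20037203e-03, -5.70949960e+01, -5.01940835e+01, -1.95720713e-04,
        8.33195052e-03,  1.31735962e-05]), 'tool_pos': array([152.78179949, 579.72015958, 230.35006281]), 'tcp_rot': array([-1.79905756e+02, -7.16647921e-03,  1.65230208e+02]), 'ft_force': array([-0.51067971,  0.13090251, -0.17249025]), 'wrist_torque': array([ 0.03156868, -0.00408134, -0.00018035]), 'finger_gap': 85.61416439180343}
```

View pics/top0.png

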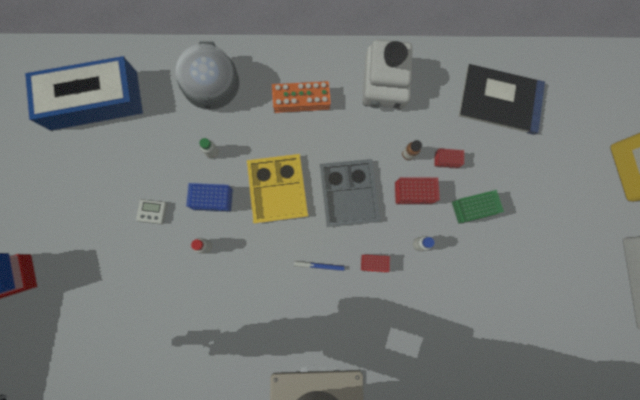

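View pics/side0.png

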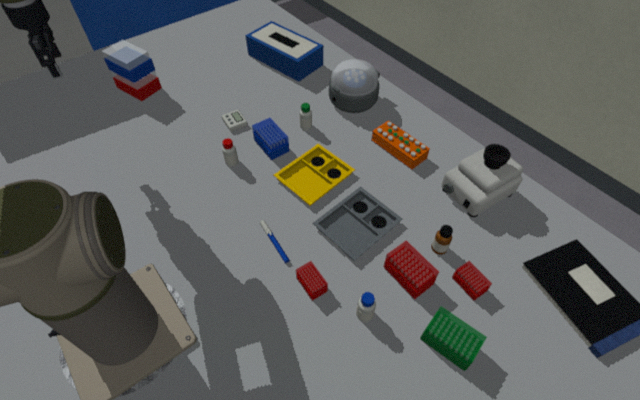

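```bash
python3 - <<'E'
import cv2
a=cv2.imread("pics/top0.png")
cv2.imwrite("pics/cR.png",cv2.resize(a[130:280,350:510],None,fx=5,fy=5,interpolation=cv2.INTER_CUBIC)[:,:800][:600*2])
def crop(n,y0,y1,x0,x1,f):
    c=cv2.resize(a[y0:y1,x0:x1],None,fx=f,fy=f,interpolation=cv2.INTER_CUBIC); print(c.shape); cv2.imwrite(n,c)
crop("pics/cR.png",130,278,350,510,4)
crop("pics/cL.png",120,260,180,385,3.9)
E
```

```text
(592, 640, 3)
(546, 800, 3)
```

View pics/cR.png

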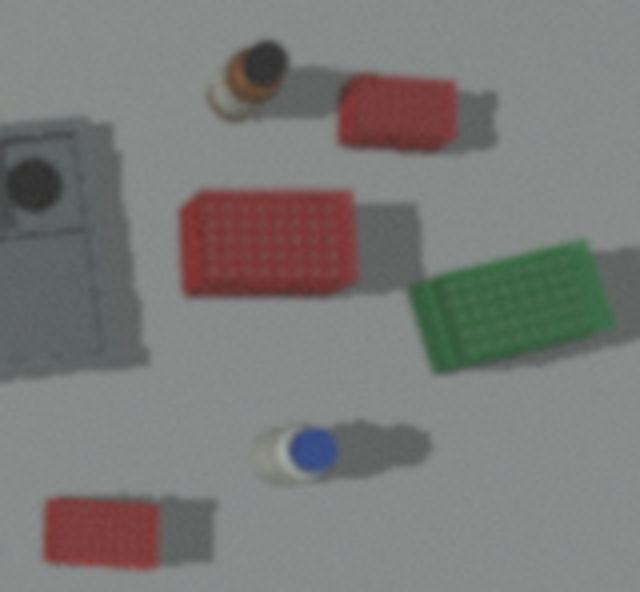

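View pics/cL.png

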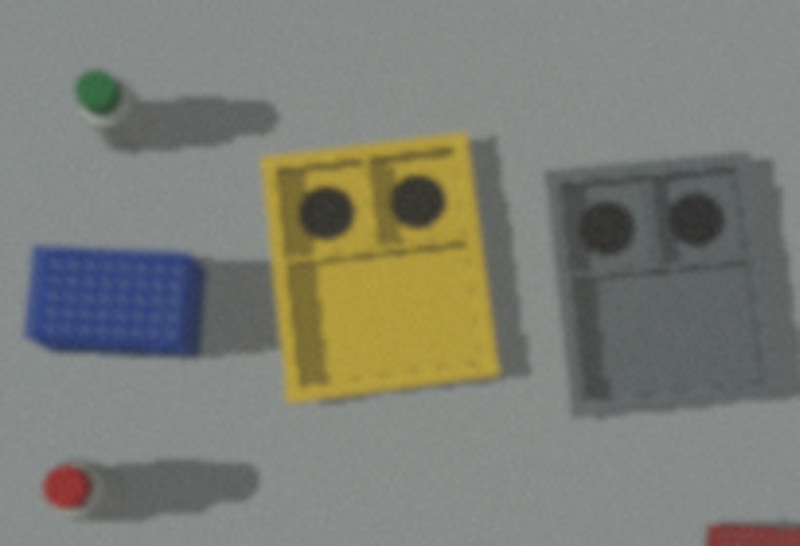

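```bash
cat > h.py <<'E'
import numpy as np, cv2
from scipy.optimize import least_squares
from bench import r, imaging
CI={n:imaging.camera_info(n) for n in("top","side")}
def proj(n,X):
    c=CI[n]; p=(c["R"]@np.atleast_2d(X).T).T+c["t"]; p=p@c["camera_matrix"].T; return p[:,:2]/p[:,2:]
def back(n,uv,z):
    c=CI[n]; d=c["R"].T@np.linalg.solve(c["camera_matrix"],[uv[0],uv[1],1]); o=-c["R"].T@c["t"]; return o+d*(z-o[2])/d[2]
TH=np.linspace(0,2*np.pi,48,endpoint=False); D=np.c_[np.cos(TH),np.sin(TH)]
def sup(P): return (P@D.T).max(0)
def mask(img,lo,hi,seed,win=40,S=4):
    x,y=seed; x0,y0=max(0,x-win),max(0,y-win); c=img[y0:y+win,x0:x+win]
    c=cv2.resize(c,None,fx=S,fy=S,interpolation=cv2.INTER_CUBIC); c=cv2.GaussianBlur(c,(5,5),0)
    h=cv2.cvtColor(c,cv2.COLOR_BGR2HSV).astype(int)
    H=h[...,0]; m=((H>=lo[0])&(H<=hi[0])) if lo[0]<=hi[0] else ((H>=lo[0])|(H<=hi[0]))
    m&=(h[...,1]>=lo[1])&(h[...,1]<=hi[1])&(h[...,2]>=lo[2])&(h[...,2]<=hi[2])
    nn,l,st,ce=cv2.connectedComponentsWithStats(m.astype(np.uint8))
    # component nearest the seed, of area>30
    yy,xx=(y-y0)*S,(x-x0)*S
    best=min((i for i in range(1,nn) if st[i,4]>60),key=lambda i:np.min(np.hypot(*(np.argwhere(l==i)-[yy,xx]).T)))
    pts=np.argwhere(l==best)[:,::-1]
    return (pts+.5)/S-.5+[x0,y0]
def box(p,w,l,z0,z1):
    a=np.radians(p[2]); R=np.array([[np.cos(a),-np.sin(a)],[np.sin(a),np.cos(a)]])
    q=np.array([[sx*w/2,sy*l/2] for sx in(-1,1) for sy in(-1,1)])@R.T+p[:2]
    return np.vstack([np.c_[q,np.full(4,z)] for z in(z0,z1)])
def cyl(p,rad,z0,z1):
    q=rad*np.c_[np.cos(TH),np.sin(TH)]+p[:2]
    return np.vstack([np.c_[q,np.full(48,z)] for z in(z0,z1)])
def fit(model,ms,p0):
    S={n:sup(m) for n,m in ms.items()}
    f=lambda p:np.concatenate([sup(proj(n,model(p)))-S[n] for n in S])
    s=least_squares(f,p0,loss="soft_l1",x_scale=[10,10,5][:len(p0)]); return s.x,np.sqrt(np.mean(s.fun**2))
E
cat > m1.py <<'E'
from h import *
I={n:cv2.imread(f"pics/{n}0.png") for n in CI}
hues={'g':((45,90,30),(85,255,255)),'r':((170,100,30),(8,255,255)),'b':((105,100,30),(125,255,255)),'y':((18,120,60),(34,255,255))}
B={'green':('g',(478,207),(452,337),60,98,58),'red':('r',(417,191),(410,268),60,98,58),'blue':('b',(210,197),(270,138),60,98,58),
'sred1':('r',(449,158),(472,280),40,66,45),'sred2':('r',(375,263),(312,280),40,66,45),'yellow':('y',(278,200),(300,188),166,138,18)}
for k,(h,t,s,w,l,H) in B.items():
    ms={n:mask(I[n],*hues[h],q,60) for n,q in(('top',t),('side',s))}
    p0=list(back('top',t,H)[:2])+[0]
    for sel in(('top',),('side',),('top','side')):
        print(k,sel,[np.round(v,2) for v in fit(lambda p:box(p,w,l,0 if H>18 else 12,H),{n:ms[n] for n in sel},p0)])
C={'redcap':('r',(197,244),(228,145)),'bluecap':('b',(428,243),(368,299)),'greencap':('g',(205,144),(305,107))}
for k,(h,t,s) in C.items():
    ms={n:mask(I[n],*hues[h],q,15) for n,q in(('top',t),('side',s))}
    for sel in(('top',),('side',),('top','side')):
        print(k,sel,[np.round(v,2) for v in fit(lambda p:cyl(p,12.5,61,78),{n:ms[n] for n in sel},list(back('top',t,78)[:2]))])
print('amber',back('top',(416.5,145.5),78))
for n,uv in(('Yd+',(180+327/3.9,120+213/3.9)),('Yd-',(180+417/3.9,120+201/3.9)),('Gd+',(180+606/3.9,120+228/3.9)),('Gd-',(180+696/3.9,120+219/3.9))): print(n,back('top',uv,3).round(1))
for n,uv in(('Y tl',(262,157)),('tr',(468,133)),('br',(500,375)),('bl',(288,402)),('G tl',(547,172)),('tr',(746,152)),('br',(800,397)),('bl',(575,415))): print(n,back('top',(180+uv[0]/3.9-.4,120+uv[1]/3.9-.4),18).round(1))
E
python3 m1.py
```

```text
green ('top',) [array([ 496.97, -414.17,   14.19]), np.float64(2.42)]
green ('side',) [array([ 498.2 , -412.13,   12.79]), np.float64(1.61)]
green ('top', 'side') [array([ 497.59, -412.36,   13.71]), np.float64(2.12)]
red ('top',) [array([ 5.3928e+02, -2.6139e+02, -4.2000e-01]), np.float64(1.92)]
red ('side',) [array([ 540.92, -259.86,   -2.29]), np.float64(1.34)]
red ('top', 'side') [array([ 540.17, -260.34,   -0.73]), np.float64(1.69)]
blue ('top',) [array([528.  , 255.51,  -0.63]), np.float64(2.31)]
blue ('side',) [array([529.56, 260.52,  -5.35]), np.float64(1.17)]
blue ('top', 'side') [array([528.8 , 258.77,  -4.99]), np.float64(1.89)]
sred1 ('top',) [array([ 626.92, -355.31,   -4.2 ]), np.float64(2.23)]
sred1 ('side',) [array([ 626.84, -355.41,  -10.82]), np.float64(1.93)]
sred1 ('top', 'side') [array([ 627.04, -355.34,   -8.03]), np.float64(2.06)]
sred2 ('top',) [array([ 360.07, -148.8 ,   -2.96]), np.float64(1.81)]
sred2 ('side',) [array([ 360.12, -148.57,   -4.25]), np.float64(1.79)]
sred2 ('top', 'side') [array([ 360.08, -148.69,   -3.4 ]), np.float64(1.8)]
yellow ('top',) [
[... 414 characters left out ...]
, -270.34]), np.float64(0.83)]
bluecap ('side',) [array([ 407.35, -266.83]), np.float64(0.46)]
bluecap ('top', 'side') [array([ 406.75, -267.92]), np.float64(0.9)]
greencap ('top',) [array([653.99, 263.32]), np.float64(1.43)]
greencap ('side',) [array([655.31, 266.37]), np.float64(0.72)]
greencap ('top', 'side') [array([654.61, 264.84]), np.float64(1.19)]
amber [ 642.5815868  -255.31336531   78.        ]
Yd+ [590.6 126.5   3. ]
Yd- [598.5  66.7   3. ]
Gd+ [579.  -59.5   3. ]
Gd- [ 584.7 -120.4    3. ]
Y tl [626.2 168.9  18. ]
tr [642.   33.2  18. ]
br [479.4  13.7  18. ]
bl [463.6 149.3  18. ]
G tl [614.8 -19.   18. ]
tr [ 627.9 -152.3   18. ]
br [ 462.8 -180.6   18. ]
bl [452.9 -34.2  18. ]
```

```bash
cat > ov.py <<'E'
from h import *
I={n:cv2.imread(f"pics/{n}0.png") for n in CI}
def ov(n,M,x0,y0,w,h,f,out,img=None):
    c=cv2.resize((I[n] if img is None else img)[y0:y0+h,x0:x0+w],None,fx=f,fy=f,interpolation=cv2.INTER_CUBIC)
    for X in M:
        hu=cv2.convexHull(((proj(n,X)-[x0,y0]+.5)*f-.5).astype(np.float32)).round().astype(np.int32)
        cv2.polylines(c,[hu],True,(255,255,0),1)
    cv2.imwrite(out,c); return c
if __name__=="__main__":
    M=[box((540.2,-260.3,-.7),60,98,0,58),box((540.2,-260.3,-.7),60,98,57,58),box((497.6,-412.4,13.7),60,98,0,58),box((497.6,-412.4,13.7),60,98,57,58),cyl((406.75,-268),12.5,61,78),cyl((642.6,-255.3),12.5,61,78),cyl((642.6,-255.3),18,0,54)]
    a=ov("top",M,390,130,120,130,5,"a"+".png"); b=ov("side",M,340,220,160,150,5,"b.png")
    cv2.imwrite("pics/ov1.png",a); cv2.imwrite("pics/ov2.png",cv2.resize(b,(640,600)))
E
python3 ov.py
```

```text
(no output)
```

View pics/ov1.png

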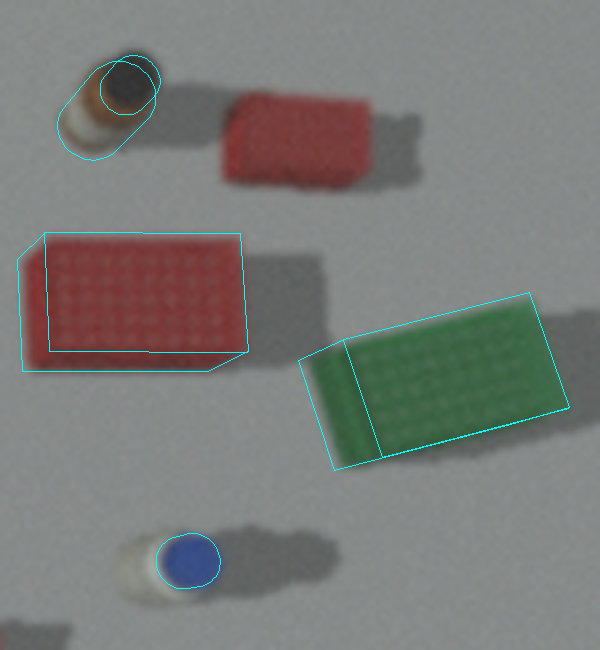

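View pics/ov2.png

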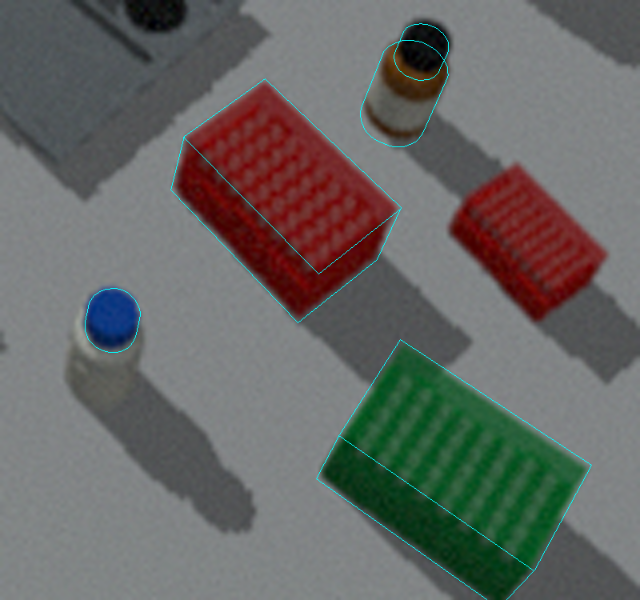

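Top view: the red boxes are at (417,191), (449,158) and (375,263). The first is clearly the largest: about 38 px long against about 28 px for the others, and its fit matches 60x98 mm, so it is the one needed. The green box is at (478,207), amber cap at (416,145), blue cap at (428,243) and red cap at (197,244). The two views agree within about 3 mm, which the bays' 10 mm margins can absorb.

```bash
cat > go.py <<'E'
import sys,numpy as np
from scipy.spatial.transform import Rotation as Ro
from bench import r
s=r.sense(); R0=Ro.from_euler('xyz',s["tcp_rot"],degrees=True)
for w in sys.argv[1:]:
    x,y,z,a=map(float,w.split(','))
    d=R0.inv().apply(np.array([x,y,z])-s["tool_pos"])/10
    v=(R0.inv()*Ro.from_euler('xyz',[180,0,a],degrees=True)).as_rotvec(degrees=True)
    print(w,'->',*np.round(d,2),*np.round(v,1),' dist',np.linalg.norm(d).round(1))
print(s["time"],s["tool_pos"].round(1),s["tcp_rot"].round(1),s["ft_force"].round(1),round(s["finger_gap"],1))
E
python3 go.py 520,100,260,130 497.6,-412,150,103.7
```

```text
520,100,260,130 -> -47.74 -37.03 -2.91 -0.1 0.0 35.2  dist 60.5
497.6,-412,150,103.7 -> -58.63 -87.09 8.17 -0.1 0.0 61.5  dist 105.3
0.1 [152.8 579.7 230.4] [-179.9   -0.   165.2] [-0.5  0.1 -0.2] 85.6
```

```bash
python3 -m creep '-47.7 -37 -3 -0.1 0 35 8.5;-47.7 -37 -3 -0.1 0 35 8.5;-47.7 -37 -3 -0.1 0 35 8.5;-47.7 -37 -3 -0.1 0 35 8.5;-47.7 -37 -3 -0.1 0 35 8.5;-47.7 -37 -3 -0.1 0 35 8.5;-47.7 -37 -3 -0.1 0 35 8.5;-47.7 -37 -3 -0.1 0 35 8.5;-47.7 -37 -3 -0.1 0 35 8.5;-47.7 -37 -3 -0.1 0 35 8.5;-47.7 -37 -3 -0.1 0 35 8.5;-47.7 -37 -3 -0.1 0 35 8.5;-47.7 -37 -3 -0.1 0 35 8.5' 40; python3 go.py 497.6,-412,150,103.7 
```

```text
time: 1.4
tool_pos: [521.9, 95.6, 260.5]
tcp_rot: [-180.0, 0.1, 129.9]
ft_force: [-0.7, 1.1, -0.3]
finger_gap: 84.5
497.6,-412,150,103.7 -> -37.35 -34.44 11.14 -0.0 0.1 26.2  dist 52.0
1.4 [521.9  95.6 260.5] [-1.800e+02  1.000e-01  1.299e+02] [-0.7  1.1 -0.3] 84.5
```

Works as expected.

```bash
python3 -m creep '-37.35 -34.45 11 0 0 26 8.5;-37.35 -34.45 11 0 0 26 8.5;-37.35 -34.45 11 0 0 26 8.5;-37.35 -34.45 11 0 0 26 8.5;-37.35 -34.45 11 0 0 26 8.5;-37.35 -34.45 11 0 0 26 8.5;-37.35 -34.45 11 0 0 26 8.5;-37.35 -34.45 11 0 0 26 8.5;-37.35 -34.45 11 0 0 26 8.5;-37.35 -34.45 11 0 0 26 8.5;-37.35 -34.45 11 0 0 26 8.5;-37.35 -34.45 11 0 0 26 8.5;-37.35 -34.45 11 0 0 26 8.5'; python3 go.py 497.6,-412,27,103.7
python3 - <<'E'
from ov import *
t=imaging.snapshot("top")[:,:,::-1]; s=imaging.snapshot("side")[:,:,::-1]
cv2.imwrite("pics/g1.png",np.hstack([cv2.resize(t[140:280,400:540],(400,400)),cv2.resize(s[250:400,360:510],(400,400))]))
E
```

```text
time: 2.7
tool_pos: [497.3, -411.4, 150.5]
tcp_rot: [-180.0, 0.0, 103.9]
ft_force: [-0.1, 0.5, -0.4]
finger_gap: 85.0
497.6,-412,27,103.7 -> -0.07 0.02 12.35 -0.0 0.0 0.2  dist 12.4
2.7 [ 497.3 -411.4  150.5] [-180.     0.   103.9] [-0.1  0.5 -0.4] 85.0
```

View pics/g1.png

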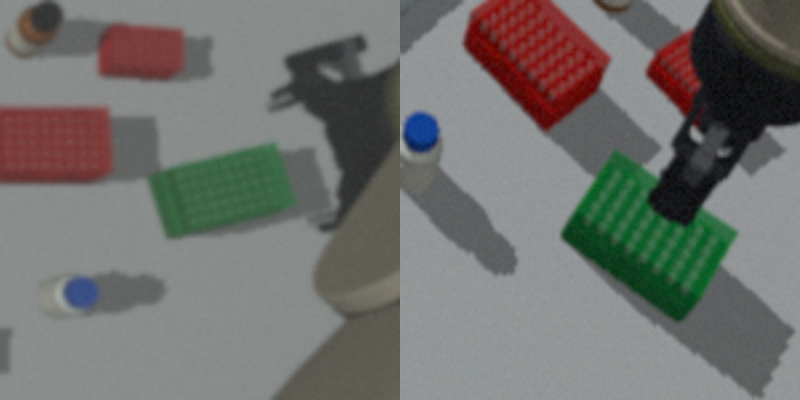

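```bash
python3 - <<'E'
from h import *
for n in CI:
    print(n,proj(n,[497.3,-411.4,163]).round(1), [proj(n,[497.3+s*42*.97,-411.4+s*42*.24,163]).round(1) for s in(1,-1)])
E
```

```text
top [[503.3 196.3]] [array([[496.8, 178.1]]), array([[509.9, 214.7]])]
side [[471.4 308.3]] [array([[482.1, 290. ]]), array([[460. , 327.7]])]
```

```bash
python3 -m creep '0 0 3 0 0 0.2 8.5;0 0 6 0 0 0.2 8.5;0 0 8.5 0 0 0.2 8.5;0 0 10.5 0 0 0.2 8.5;0 0 11.7 0 0 0.2 8.5;0 0 12.3 0 0 0.2 8.5;0 0 12.3 0 0 0.2 7;0 0 12.3 0 0 0.2 5.6;0 0 12.3 0 0 0.2 5.6;0 0 12.3 0 0 0.2 5.6;0 0 12.3 0 0 0.2 5.6;0 0 12.3 0 0 0.2 5.6' 40; python3 go.py 497.6,-412,170,103.7
```

```text
time: 4.0
tool_pos: [498.9, -411.5, 30.0]
tcp_rot: [179.9, 0.2, 103.8]
ft_force: [-0.1, 1.0, 6.5]
finger_gap: 59.1
497.6,-412,170,103.7 -> -0.06 -0.12 -14.0 0.1 0.2 0.1  dist 14.0
4.0 [ 498.9 -411.5   30. ] [179.9   0.2 103.8] [-0.1  1.   6.5] 59.1
```

```bash
python3 -m creep '0 0 -0.5 0 0 0 5.6;0 0 -2 0 0 0 5.6;0 0 -5 0 0 0 5.6;0 0 -9 0 0 0 5.6;0 0 -13 0 0 0 5.6;0 0 -14 0 0 0 5.6;0 0 -14 0 0 0 5.6' 40; python3 go.py 545,-100,170,97 549,93,170,97.3
python3 - <<'E'
from ov import *
s=imaging.snapshot("side")[:,:,::-1]
cv2.imwrite("pics/g2.png",cv2.resize(s[180:380,340:560],None,fx=3,fy=3))
E
```

```text
time: 4.7
tool_pos: [500.0, -412.5, 174.2]
tcp_rot: [179.7, 0.5, 103.8]
ft_force: [0.6, -0.6, -2.3]
finger_gap: 59.4
545,-100,170,97 -> 29.28 11.82 0.23 0.3 0.5 6.8  dist 31.6
549,93,170,97.3 -> 47.93 16.81 0.09 0.3 0.5 6.5  dist 50.8
4.7 [ 500.  -412.5  174.2] [179.7   0.5 103.8] [ 0.6 -0.6 -2.3] 59.4
```

View pics/g2.png

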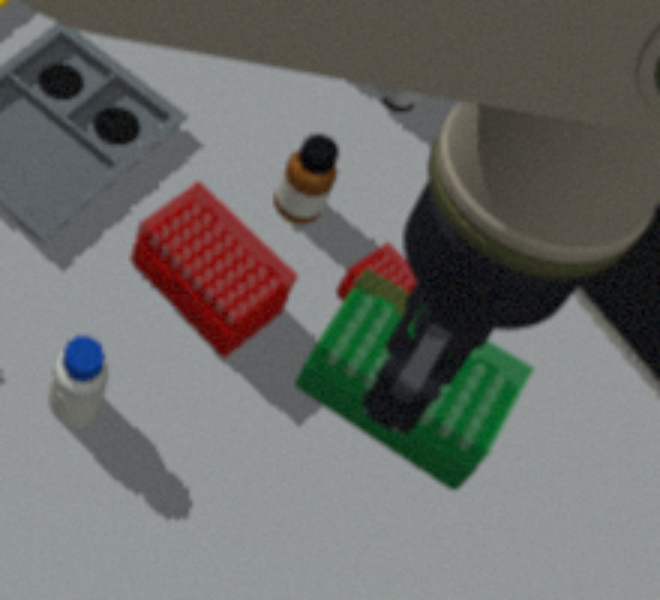

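```bash
python3 go.py 518.5,89.6,165,97.3; python3 - <<'E'
from h import *
E
```

```text
518.5,89.6,165,97.3 -> 48.2 13.85 0.42 0.2 0.3 6.5  dist 50.2
4.75 [ 499.  -411.5  171.3] [179.8   0.3 103.8] [-0.3  0.  -1.3] 59.2
```

```bash
python3 -m creep '4 1.2 0 0 0 1 5.6;8 2.3 0 0 0 2 5.6;12 3.5 0 0 0 3 5.6;16 4.6 0 0 0 4 5.6;20 5.8 0 0 0 5 5.6;24 6.9 0 0 0 6 5.6;28 8 0.2 0.2 0.3 6.5 5.6;32 9.2 0.3 0.2 0.3 6.5 5.6;36 10.3 0.4 0.2 0.3 6.5 5.6;40 11.5 0.4 0.2 0.3 6.5 5.6;44 12.6 0.4 0.2 0.3 6.5 5.6;47 13.5 0.4 0.2 0.3 6.5 5.6;48.2 13.85 0.4 0.2 0.3 6.5 5.6;48.2 13.85 0.4 0.2 0.3 6.5 5.6;48.2 13.85 0.4 0.2 0.3 6.5 5.6'; python3 go.py 518.5,89.6,80,97.3 518.5,89.6,33,97.3
python3 - <<'E'
from ov import *
t=imaging.snapshot("top")[:,:,::-1]; s=imaging.snapshot("side")[:,:,::-1]
cv2.imwrite("pics/g3.png",np.hstack([cv2.resize(t[130:250,220:340],(400,400)),cv2.resize(s[80:230,230:380],(400,400))]))
E
```

```text
time: 6.25
tool_pos: [517.9, 88.7, 164.0]
tcp_rot: [-179.8, 0.0, 97.3]
ft_force: [-0.2, -0.6, -0.9]
finger_gap: 59.2
518.5,89.6,80,97.3 -> 0.09 0.1 8.4 -0.2 0.0 0.0  dist 8.4
518.5,89.6,33,97.3 -> 0.09 0.11 13.1 -0.2 0.0 0.0  dist 13.1
6.25 [517.9  88.7 164. ] [-179.8    0.    97.3] [-0.2 -0.6 -0.9] 59.2
```

View pics/g3.png

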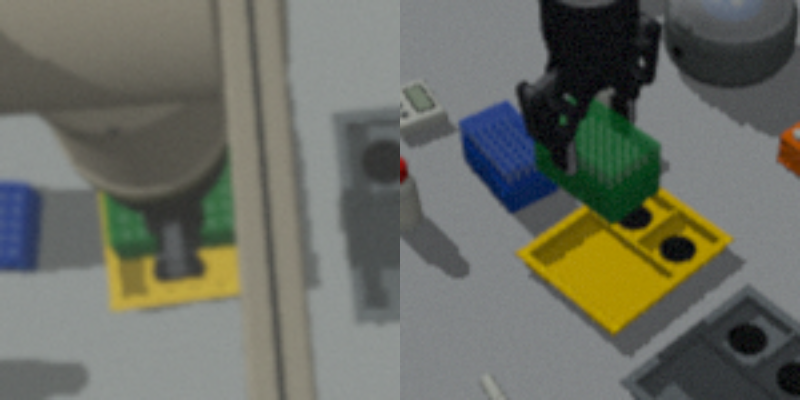

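```bash
python3 -m creep '0.1 0.1 3 -0.2 0 0 5.6;0.1 0.1 6 -0.2 0 0 5.6;0.1 0.1 9 -0.2 0 0 5.6;0.1 0.1 10 -0.2 0 0 5.6;0.1 0.1 10.5 -0.2 0 0 5.6;0.1 0.1 10.5 -0.2 0 0 5.6'; python3 go.py 518.5,89.6,33,97.3
python3 - <<'E'
from ov import *
p=box((518.5,89.6,7.3),60,98,30,88)
t=imaging.snapshot("top")[:,:,::-1]; s=imaging.snapshot("side")[:,:,::-1]
c=ov("side",[p,p[4:]],230,80,150,150,4,"a.png",s)
cv2.imwrite("pics/g4.png",c)
E
```

```text
time: 6.95
tool_pos: [519.4, 88.7, 60.1]
tcp_rot: [179.9, 0.0, 97.2]
ft_force: [-0.4, -0.0, -1.7]
finger_gap: 59.4
518.5,89.6,33,97.3 -> 0.11 -0.08 2.71 0.1 0.0 -0.1  dist 2.7
6.95 [519.4  88.7  60.1] [179.9   0.   97.2] [-0.4 -0.  -1.7] 59.4
```

View pics/g4.png

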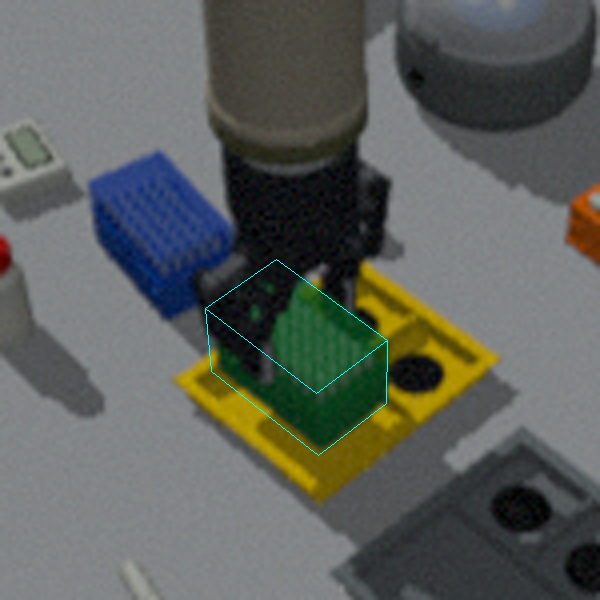

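```bash
python3 -m creep '0.1 -0.1 1 0.1 0 0 5.6;0.1 -0.1 1.8 0.1 0 0 5.6;0.1 -0.1 2.2 0.1 0 0 5.6;0.1 -0.1 2.5 0.1 0 0 5.6;0.1 -0.1 2.7 0.1 0 0 5.6;0.1 -0.1 2.7 0.1 0 0 5.6'; python3 -m creep '0 0 0 0 0 0 5.6'; python3 go.py 518.5,89.6,33,97.3
```

```text
time: 7.65
tool_pos: [519.1, 89.9, 34.0]
tcp_rot: [179.9, 0.0, 97.2]
ft_force: [-0.1, -0.5, -1.1]
finger_gap: 59.7
time: 7.75
tool_pos: [519.3, 89.9, 34.1]
tcp_rot: [179.9, 0.0, 97.2]
ft_force: [-0.0, -0.1, -0.4]
finger_gap: 59.4
518.5,89.6,33,97.3 -> -0.02 -0.08 0.11 0.1 0.0 -0.1  dist 0.1
7.75 [519.3  89.9  34.1] [179.9   0.   97.2] [-0.  -0.1 -0.4] 59.4
```

Still weight-bearing only just (−0.4 N); creep a few mm more to contact.

```bash
python3 -m creep '0 0 0.1 0 0 0 5.6;0 0 0.2 0 0 0 5.6;0 0 0.2 0 0 0 5.6'; python3 -m creep '0 0 0.1 0 0 0 5.6;0 0 0.1 0 0 0 5.6'
```

```text
time: 8.05
tool_pos: [519.6, 90.0, 33.1]
tcp_rot: [179.8, 0.0, 97.2]
ft_force: [-3.2, 1.1, 5.9]
finger_gap: 59.3
time: 8.25
tool_pos: [519.7, 90.0, 33.0]
tcp_rot: [179.9, 0.0, 97.2]
ft_force: [-5.8, -0.7, 8.7]
finger_gap: 59.1
```

```bash
python3 -m creep '0 0 -0.1 0 0 0 6.1;0 0 -0.1 0 0 0 6.5;0 0 -0.1 0 0 0 6.9;0 0 -0.1 0 0 0 7.2;0 0 -0.1 0 0 0 7.2;0 0 -0.1 0 0 0 7.2;0 0 -3 0 0 0 7.2;0 0 -7 0 0 0 7.2;0 0 -11 0 0 0 7.2;0 0 -13 0 0 0 7.2'; python3 go.py 560,-100,160,93 643,-254,160,92
python3 - <<'E'
from ov import *
p=box((518.5,89.6,7.3),60,98,3,61)
s=imaging.snapshot("side")[:,:,::-1]
cv2.imwrite("pics/g5.png",ov("side",[p,p[4:]],230,80,150,150,4,"a.png",s))
E
```

```text
time: 9.25
tool_pos: [521.1, 90.2, 167.2]
tcp_rot: [179.6, 0.0, 97.2]
ft_force: [-0.5, -0.2, 1.0]
finger_gap: 71.6
560,-100,160,93 -> -19.36 1.47 0.75 0.4 0.0 4.2  dist 19.4
643,-254,160,92 -> -35.68 7.77 0.81 0.4 0.0 5.2  dist 36.5
9.25 [521.1  90.2 167.2] [179.6   0.   97.2] [-0.5 -0.2  1. ] 71.6
```

View pics/g5.png

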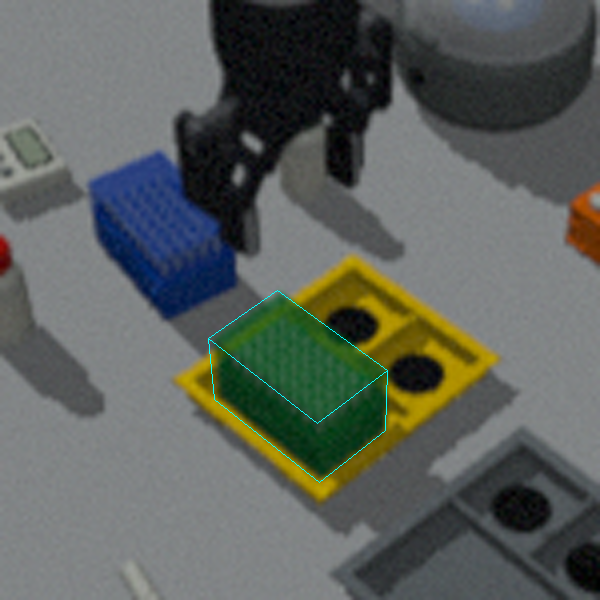

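The green box is standing in the yellow tray's large bay, at crop (298,385). Next is amber.

```bash
python3 go.py 643.3,-253.5,150,97.3; python3 -m creep '-4.7 0.5 0 0.4 0 0 6.5;-9.4 0.9 0 0.4 0 0 6.5;-14 1.4 0.3 0.4 0 0 6.5;-18.5 3 0.6 0.4 0 0 6.5;-23 4.5 0.8 0.4 0 0 6.5;-27.5 6 1 0.4 0 0 6.5;-32 7.2 1.4 0.4 0 0 6.5;-35 7.6 1.6 0.4 0 0 6.5;-35.6 7.75 1.7 0.4 0 0 6.5;-35.6 7.75 1.7 0.4 0 0 6.5'; python3 go.py 643.3,-253.5,150,97.3 643.3,-253.5,17,97.3
python3 - <<'E'
from ov import *
t=imaging.snapshot("top")[:,:,::-1]; s=imaging.snapshot("side")[:,:,::-1]
M=[cyl((643.3,-253.5),18,0,54),cyl((643.3,-253.5),12.5,54,78)]
cv2.imwrite("pics/g6.png",np.hstack([ov("top",M,370,110,100,100,4,"a.png",t),ov("side",M,390,190,100,100,4,"a.png",s)]))
E
```

```text
643.3,-253.5,150,97.3 -> -35.62 7.66 2.1 0.6 0.1 -0.1  dist 36.5
9.3 [522.4  90.3 169.8] [179.4   0.   97.2] [ 0.5 -0.2  3.1] 71.9
time: 10.3
tool_pos: [643.7, -254.0, 152.8]
tcp_rot: [179.8, -0.0, 97.1]
ft_force: [0.7, 0.9, -0.7]
finger_gap: 65.1
643.3,-253.5,150,97.3 -> 0.05 -0.03 0.28 0.2 -0.0 -0.2  dist 0.3
643.3,-253.5,17,97.3 -> 0.05 -0.07 13.58 0.2 -0.0 -0.2  dist 13.6
10.3 [ 643.7 -254.   152.8] [179.8  -0.   97.1] [ 0.7  0.9 -0.7] 65.1
```

View pics/g6.png

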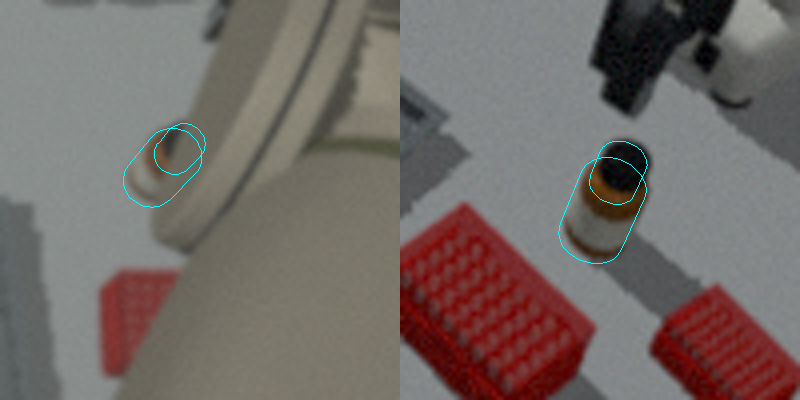

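```bash
python3 -m creep '0.05 0 3 0.2 0 -0.2 6.5;0.05 0 6 0.2 0 -0.2 6.5;0.05 0 9 0.2 0 -0.2 6.5;0.05 -0.05 11.5 0.2 0 -0.2 6.5;0.05 -0.05 13 0.2 0 -0.2 6.5;0.05 -0.05 13.4 0.2 0 -0.2 6.5;0.05 -0.05 13.4 0.2 0 -0.2 5;0.05 -0.05 13.4 0.2 0 -0.2 4;0.05 -0.05 13.4 0.2 0 -0.2 3.3;0.05 -0.05 13.4 0.2 0 -0.2 3.2;0.05 -0.05 13.4 0.2 0 -0.2 3.2;0.05 -0.05 13.4 0.2 0 -0.2 3.2' 30; python3 go.py 643.3,-253.5,160,97.3
```

```text
time: 11.6
tool_pos: [645.3, -252.1, 21.9]
tcp_rot: [179.8, 0.1, 97.4]
ft_force: [-0.6, 1.3, 6.9]
finger_gap: 34.7
643.3,-253.5,160,97.3 -> -0.14 -0.17 -13.81 0.2 0.1 0.1  dist 13.8
11.6 [ 645.3 -252.1   21.9] [1.798e+02 1.000e-01 9.740e+01] [-0.6  1.3  6.9] 34.7
```

```bash
python3 -m creep '0 0 -0.5 0 0 0 3.2;0 0 -2 0 0 0 3.2;0 0 -5 0 0 0 3.2;0 0 -9 0 0 0 3.2;0 0 -13 0 0 0 3.2;0 0 -13.8 0 0 0 3.2;0 0 -13.8 0 0 0 3.2'; python3 go.py 603,69.5,150,97.3 603,69.5,25,97.3
python3 - <<'E'
from ov import *
s=imaging.snapshot("side")[:,:,::-1]
cv2.imwrite("pics/g7.png",cv2.resize(s[100:280,380:560],None,fx=3,fy=3))
E
```

```text
time: 12.3
tool_pos: [646.5, -252.9, 164.2]
tcp_rot: [179.5, 0.3, 97.4]
ft_force: [-0.5, -0.7, -0.6]
finger_gap: 35.2
603,69.5,150,97.3 -> 32.53 -0.16 1.26 0.5 0.3 0.1  dist 32.6
603,69.5,25,97.3 -> 32.6 -0.27 13.76 0.5 0.3 0.1  dist 35.4
12.3 [ 646.5 -252.9  164.2] [179.5   0.3  97.4] [-0.5 -0.7 -0.6] 35.2
```

View pics/g7.png

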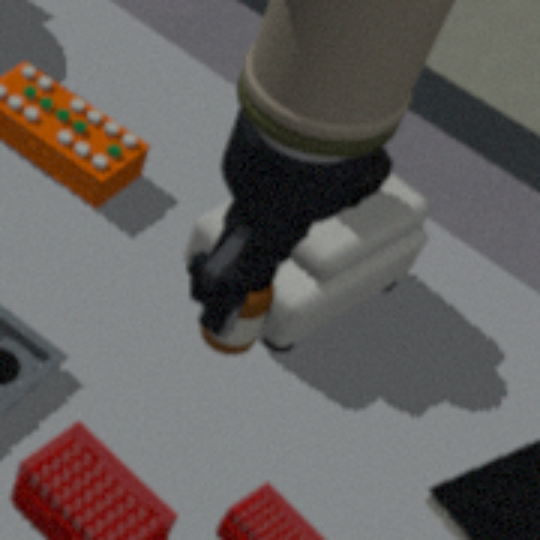

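```bash
python3 -m creep '3 0 0 0.5 0.3 0.1 3.2;7 0 0 0.5 0.3 0.1 3.2;11 0 0 0.5 0.3 0.1 3.2;15 0 0.2 0.5 0.3 0.1 3.2;19 -0.1 0.4 0.5 0.3 0.1 3.2;23 -0.1 0.6 0.5 0.3 0.1 3.2;27 -0.1 0.9 0.5 0.3 0.1 3.2;31 -0.2 1.2 0.5 0.3 0.1 3.2;32.5 -0.2 2 0.5 0.3 0.1 3.2;32.5 -0.2 4 0.5 0.3 0.1 3.2;32.6 -0.2 7 0.5 0.3 0.1 3.2;32.6 -0.2 9.5 0.5 0.3 0.1 3.2;32.6 -0.25 10.5 0.5 0.3 0.1 3.2;32.6 -0.25 10.5 0.5 0.3 0.1 3.2'; python3 go.py 603,69.5,25,97.3
python3 - <<'E'
from ov import *
s=imaging.snapshot("side")[:,:,::-1]
cv2.imwrite("pics/g8.png",ov("side",[],250,60,150,150,4,"a.png",s))
E
```

```text
time: 13.75
tool_pos: [598.5, 70.0, 51.8]
tcp_rot: [-179.4, -0.2, 97.3]
ft_force: [-0.8, -0.5, -0.3]
finger_gap: 35.0
603,69.5,25,97.3 -> -0.11 0.47 2.68 -0.6 -0.2 0.0  dist 2.7
13.75 [598.5  70.   51.8] [-179.4   -0.2   97.3] [-0.8 -0.5 -0.3] 35.0
```

View pics/g8.png

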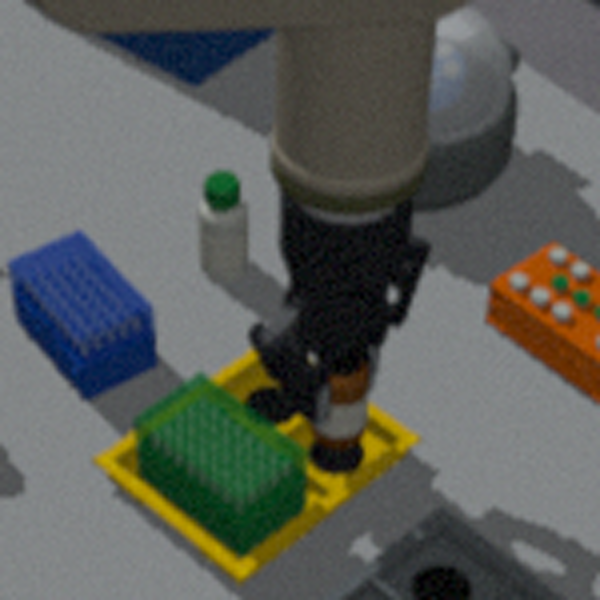

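```bash
python3 -m creep '-0.1 0.4 0.6 -0.6 -0.2 0 3.2;-0.1 0.4 1.3 -0.6 -0.2 0 3.2;-0.1 0.4 1.8 -0.6 -0.2 0 3.2;-0.1 0.4 2.2 -0.6 -0.2 0 3.2;-0.1 0.4 2.5 -0.6 -0.2 0 3.2;-0.1 0.4 2.6 -0.6 -0.2 0 3.2;-0.1 0.4 2.6 -0.6 -0.2 0 3.2'; python3 -m creep '0 0 0 0 0 0 3.2'
```

```text
time: 14.5
tool_pos: [603.9, 69.7, 27.8]
tcp_rot: [179.8, 0.0, 97.3]
ft_force: [0.5, 0.5, -0.7]
finger_gap: 35.3
time: 14.6
tool_pos: [604.1, 69.7, 28.1]
tcp_rot: [179.8, 0.0, 97.3]
ft_force: [0.2, 0.3, -0.5]
finger_gap: 35.0
```

```bash
python3 -m creep '0 0 0.1 0 0 0 3.2;0 0 0.2 0 0 0 3.2;0 0 0.3 0 0 0 3.2;0 0 0.3 0 0 0 3.2'; python3 -m creep '0 0 0.1 0 0 0 3.2;0 0 0.1 0 0 0 3.2'
```

```text
time: 15.0
tool_pos: [604.1, 69.7, 25.0]
tcp_rot: [179.8, 0.0, 97.3]
ft_force: [0.1, 0.3, -0.1]
finger_gap: 35.1
time: 15.2
tool_pos: [604.2, 69.7, 24.9]
tcp_rot: [179.8, 0.0, 97.3]
ft_force: [-3.9, -0.2, 6.9]
finger_gap: 35.3
```

```bash
python3 -m creep '0 0 -0.1 0 0 0 3.7;0 0 -0.1 0 0 0 4.2;0 0 -0.1 0 0 0 4.7;0 0 -0.1 0 0 0 5.2;0 0 -0.1 0 0 0 5.2;0 0 -0.1 0 0 0 5.2;0 0 -3 0 0 0 5.2;0 0 -7 0 0 0 5.2;0 0 -11 0 0 0 5.2;0 0 -13 0 0 0 5.2'; python3 go.py 409,273,150,97.3
python3 - <<'E'
from ov import *
s=imaging.snapshot("side")[:,:,::-1]
cv2.imwrite("pics/g9.png",ov("side",[],220,60,150,150,4,"a.png",s))
E
```

```text
time: 16.2
tool_pos: [605.6, 69.8, 159.4]
tcp_rot: [179.5, 0.1, 97.3]
ft_force: [1.5, -0.4, 0.0]
finger_gap: 51.9
409,273,150,97.3 -> 22.66 -16.92 0.76 0.5 0.1 0.0  dist 28.3
16.2 [605.6  69.8 159.4] [1.795e+02 1.000e-01 9.730e+01] [ 1.5 -0.4  0. ] 51.9
```

View pics/g9.png

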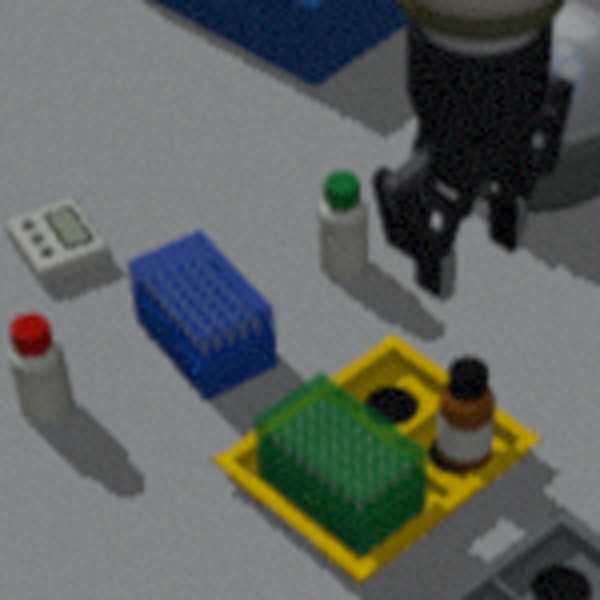

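Amber stands upright in its bay at crop (465,415). Next is the red cap, at crop (42,370).

```bash
python3 -m creep '3.6 -2.7 0 0.5 0 0 6.5;7.2 -5.4 0 0.5 0 0 6.5;10.8 -8 0 0.5 0 0 6.5;14.4 -10.7 0.3 0.5 0 0 6.5;18 -13.4 0.5 0.5 0 0 6.5;21 -15.7 0.7 0.5 0 0 6.5;22.65 -16.9 0.8 0.5 0 0 6.5;22.65 -16.9 0.8 0.5 0 0 6.5;22.65 -16.9 0.8 0.5 0 0 6.5'; python3 go.py 409,273,18,97.3
python3 - <<'E'
from ov import *
s=imaging.snapshot("side")[:,:,::-1]
M=[cyl((409,273),18,0,54),cyl((409,273),12.5,54,78)]
cv2.imwrite("pics/g10.png",ov("side",M,170,80,110,110,5,"a.png",s))
E
```

```text
time: 17.15
tool_pos: [410.6, 273.1, 151.7]
tcp_rot: [179.7, 0.1, 97.4]
ft_force: [0.6, 0.5, -0.3]
finger_gap: 64.8
409,273,18,97.3 -> 0.04 -0.22 13.36 0.3 0.1 0.1  dist 13.4
17.15 [410.6 273.1 151.7] [1.797e+02 1.000e-01 9.740e+01] [ 0.6  0.5 -0.3] 64.8
```

View pics/g10.png

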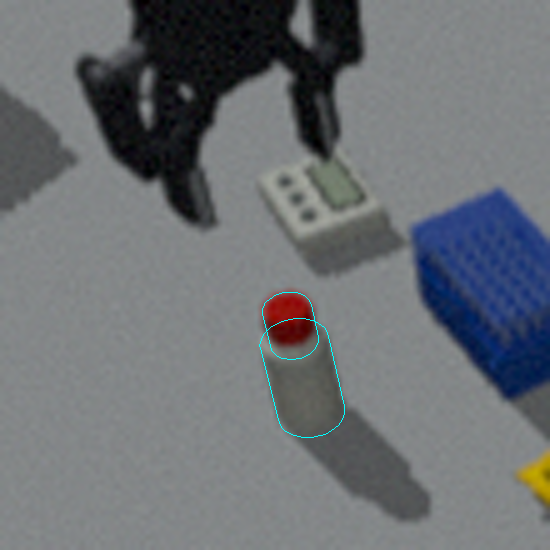

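```bash
python3 -m creep '0 -0.2 3 0.3 0.1 0 6.5;0 -0.2 6 0.3 0.1 0 6.5;0 -0.2 9 0.3 0.1 0 6.5;0 -0.2 11.5 0.3 0.1 0 6.5;0 -0.2 13 0.3 0.1 0 6.5;0 -0.2 13.3 0.3 0.1 0 6.5;0 -0.2 13.3 0.3 0.1 0 5;0 -0.2 13.3 0.3 0.1 0 4;0 -0.2 13.3 0.3 0.1 0 3.3;0 -0.2 13.3 0.3 0.1 0 3.2;0 -0.2 13.3 0.3 0.1 0 3.2;0 -0.2 13.3 0.3 0.1 0 3.2' 30; python3 -m creep '0 0 -0.5 0 0 0 3.2;0 0 -2 0 0 0 3.2;0 0 -5 0 0 0 3.2;0 0 -9 0 0 0 3.2;0 0 -13 0 0 0 3.2;0 0 -14 0 0 0 3.2;0 0 -14 0 0 0 3.2'; python3 go.py 596,130,160,97.3
python3 - <<'E'
from ov import *
s=imaging.snapshot("side")[:,:,::-1]
cv2.imwrite("pics/g11.png",ov("side",[],150,20,150,150,4,"a.png",s))
E
```

```text
time: 18.4
tool_pos: [411.0, 272.7, 20.1]
tcp_rot: [179.9, -0.0, 97.3]
ft_force: [0.9, -0.7, 6.7]
finger_gap: 35.2
time: 19.1
tool_pos: [412.1, 273.4, 162.7]
tcp_rot: [179.6, -0.1, 97.3]
ft_force: [0.3, -0.2, -1.9]
finger_gap: 34.9
596,130,160,97.3 -> -16.58 16.41 0.35 0.4 -0.1 0.0  dist 23.3
19.1 [412.1 273.4 162.7] [ 1.796e+02 -1.000e-01  9.730e+01] [ 0.3 -0.2 -1.9] 34.9
```

View pics/g11.png

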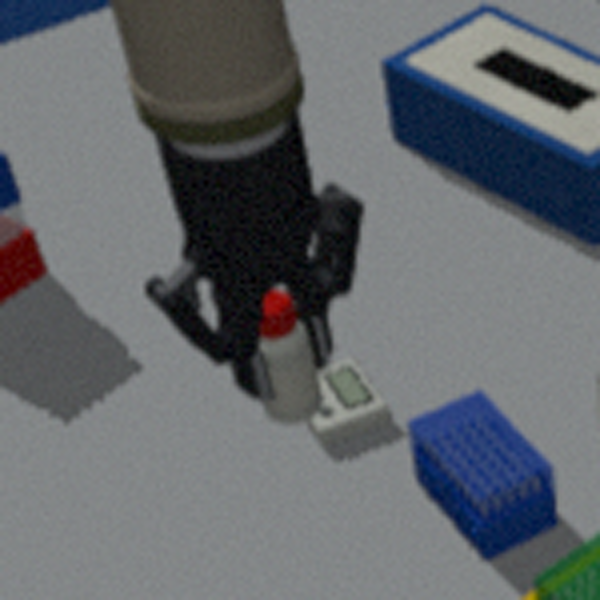

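```bash
python3 -m creep '-3 3 0 0.4 0 0 3.2;-6 6 0 0.4 0 0 3.2;-9 9 0 0.4 0 0 3.2;-12 12 0 0.4 0 0 3.2;-15 15 0.1 0.4 0 0 3.2;-16.5 16.4 0.5 0.4 0 0 3.2;-16.6 16.4 2.5 0.4 0 0 3.2;-16.6 16.4 5.5 0.4 0 0 3.2;-16.6 16.4 8.5 0.4 0 0 3.2;-16.6 16.4 10.5 0.4 0 0 3.2;-16.6 16.4 11 0.4 0 0 3.2;-16.6 16.4 11 0.4 0 0 3.2;-16.6 16.4 11 0.4 0 0 3.2'; python3 go.py 596,130,25,97.3
python3 - <<'E'
from ov import *
s=imaging.snapshot("side")[:,:,::-1]
cv2.imwrite("pics/g12.png",ov("side",[],230,60,150,150,4,"a.png",s))
E
```

```text
time: 20.45
tool_pos: [595.3, 129.3, 51.2]
tcp_rot: [-179.8, -0.0, 97.3]
ft_force: [0.4, 0.8, -0.5]
finger_gap: 35.1
596,130,25,97.3 -> 0.06 0.09 2.62 -0.2 -0.0 0.0  dist 2.6
20.45 [595.3 129.3  51.2] [-179.8   -0.    97.3] [ 0.4  0.8 -0.5] 35.1
```

View pics/g12.png

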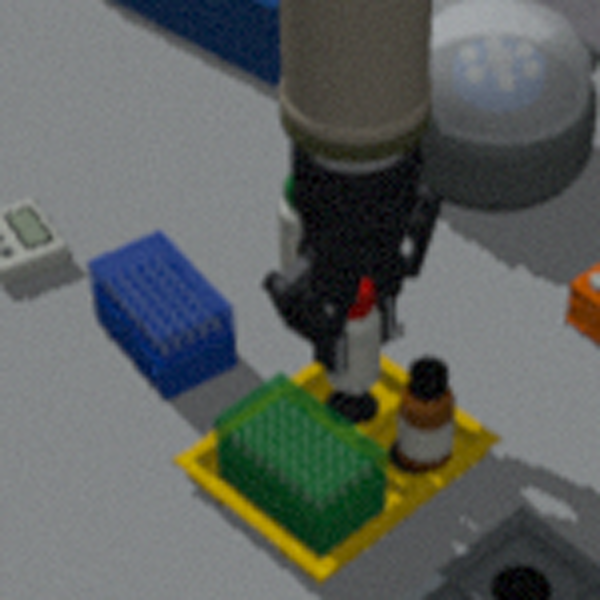

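```bash
python3 -m creep '0.1 0.1 0.7 -0.2 0 0 3.2;0.1 0.1 1.4 -0.2 0 0 3.2;0.1 0.1 1.9 -0.2 0 0 3.2;0.1 0.1 2.3 -0.2 0 0 3.2;0.1 0.1 2.5 -0.2 0 0 3.2;0.1 0.1 2.6 -0.2 0 0 3.2;0.1 0.1 2.7 -0.2 0 0 3.2;0.1 0.1 2.7 -0.2 0 0 3.2'; python3 -m creep '0 0 0.1 0 0 0 3.2;0 0 0.1 0 0 0 3.2'
```

```text
time: 21.3
tool_pos: [596.8, 130.5, 25.0]
tcp_rot: [179.9, -0.0, 97.3]
ft_force: [-0.1, 0.5, -0.4]
finger_gap: 34.8
time: 21.5
tool_pos: [596.8, 130.5, 24.1]
tcp_rot: [179.9, -0.0, 97.3]
ft_force: [0.4, 0.3, -0.2]
finger_gap: 35.4
```

```bash
python3 -m creep '0 0 0.1 0 0 0 3.2;0 0 0.15 0 0 0 3.2;0 0 0.15 0 0 0 3.2'
```

```text
time: 21.8
tool_pos: [597.1, 130.6, 23.2]
tcp_rot: [179.9, -0.0, 97.3]
ft_force: [-2.3, 0.5, 4.8]
finger_gap: 35.1
```

Contact. Release and lift.

```bash
python3 -m creep '0 0 -0.1 0 0 0 3.7;0 0 -0.1 0 0 0 4.2;0 0 -0.1 0 0 0 4.7;0 0 -0.1 0 0 0 5.2;0 0 -0.1 0 0 0 5.2;0 0 -0.1 0 0 0 5.2;0 0 -3 0 0 0 5.2;0 0 -7 0 0 0 5.2;0 0 -11 0 0 0 5.2;0 0 -13.5 0 0 0 5.2;0 0 -13.5 0 0 0 5.2'; python3 go.py 540,-260,150,89
python3 - <<'E'
from ov import *
s=imaging.snapshot("side")[:,:,::-1]
cv2.imwrite("pics/g13.png",ov("side",[],230,60,150,150,4,"a.png",s))
E
```

```text
time: 22.9
tool_pos: [600.0, 130.9, 164.1]
tcp_rot: [179.4, -0.0, 97.3]
ft_force: [0.7, -0.3, 0.1]
finger_gap: 51.8
540,-260,150,89 -> -38.0 -10.96 1.26 0.6 -0.1 8.3  dist 39.6
22.9 [600.  130.9 164.1] [179.4  -0.   97.3] [ 0.7 -0.3  0.1] 51.8
```

View pics/g13.png

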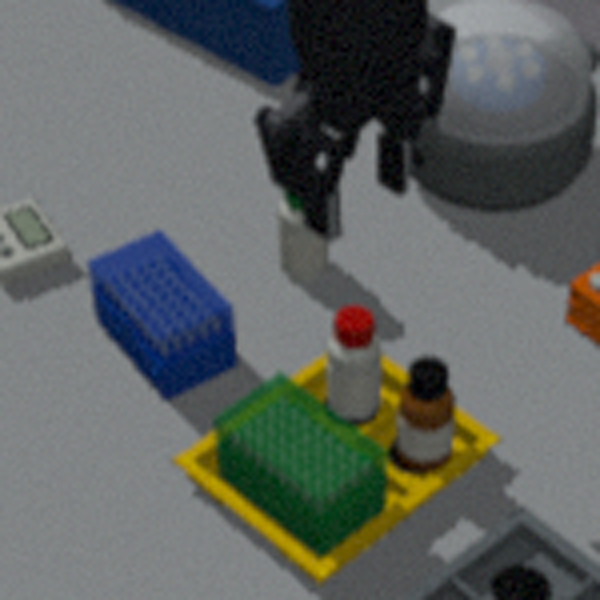

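The yellow kit is complete and everything in it is upright. Next is the large red box at side pixel (410,268).

```bash
python3 -m creep '-4 -1.15 0 0.6 0 1 8.5;-8 -2.3 0 0.6 0 2 8.5;-12 -3.5 0 0.6 0 3 8.5;-16 -4.6 0.2 0.6 0 4 8.5;-20 -5.8 0.4 0.6 0 5 8.5;-24 -6.9 0.6 0.6 0 6 8.5;-28 -8.1 0.8 0.6 0 7 8.5;-32 -9.2 1 0.6 0 8 8.5;-36 -10.4 1.2 0.6 0 8.3 8.5;-38 -10.95 1.3 0.6 0 8.3 8.5;-38 -10.95 1.3 0.6 0 8.3 8.5;-38 -10.95 1.3 0.6 0 8.3 8.5'; python3 go.py 540.5,-260,28,89
python3 - <<'E'
from ov import *
s=imaging.snapshot("side")[:,:,::-1]
p=box((540.5,-260,-1),60,98,0,58)
cv2.imwrite("pics/g14.png",ov("side",[p,p[4:]],350,180,150,150,4,"a.png",s))
E
```

```text
time: 24.15
tool_pos: [537.7, -259.8, 145.3]
tcp_rot: [-179.7, -0.2, 89.0]
ft_force: [-0.2, 0.8, -0.4]
finger_gap: 84.9
540.5,-260,28,89 -> -0.04 0.34 11.73 -0.3 -0.2 -0.0  dist 11.7
24.15 [ 537.7 -259.8  145.3] [-179.7   -0.2   89. ] [-0.2  0.8 -0.4] 84.9
```

View pics/g14.png

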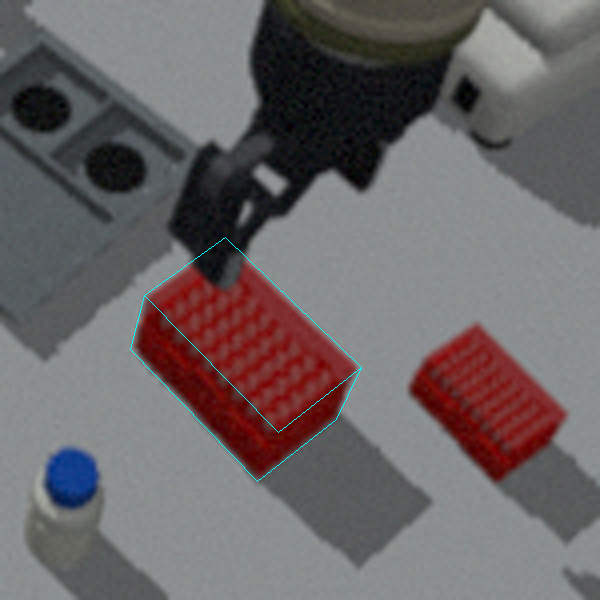

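```bash
python3 -m creep '0 0.3 2.5 -0.3 -0.2 0.5 8.5;0 0.3 5.5 -0.3 -0.2 0.5 8.5;0 0.3 8 -0.3 -0.2 0.5 8.5;0 0.3 10 -0.3 -0.2 0.5 8.5;0 0.3 11.2 -0.3 -0.2 0.5 8.5;0 0.3 11.7 -0.3 -0.2 0.5 8.5;0 0.3 11.7 -0.3 -0.2 0.5 7;0 0.3 11.7 -0.3 -0.2 0.5 5.6;0 0.3 11.7 -0.3 -0.2 0.5 5.6;0 0.3 11.7 -0.3 -0.2 0.5 5.6;0 0.3 11.7 -0.3 -0.2 0.5 5.6;0 0.3 11.7 -0.3 -0.2 0.5 5.6' 40;python3 -m creep '0 0 -0.5 0 0 0 5.6;0 0 -2 0 0 0 5.6;0 0 -5 0 0 0 5.6;0 0 -9 0 0 0 5.6;0 0 -13 0 0 0 5.6;0 0 -13.5 0 0 0 5.6;0 0 -13.5 0 0 0 5.6'; python3 go.py 504.5,-95.4,160,95.4
python3 - <<'E'
from ov import *
t=imaging.snapshot("top")[:,:,::-1];s=imaging.snapshot("side")[:,:,::-1]
cv2.imwrite("pics/g15.png",np.hstack([ov("top",[],300,130,130,130,3,"a.png",t),ov("side",[],350,150,150,130,3,"a.png",s)]))
# grey tray overlay check on old picture
th=np.radians(5.4)
G=box((540.3,-92,5.4),166,138,17,18); 
d=[cyl((540.3+43*np.cos(th)-q*np.sin(th),-92+43*np.sin(th)+q*np.cos(th)),9,3,3) for q in(30.5,-30.5)]
cv2.imwrite("pics/g16.png",np.hstack([ov("top",[G]+d,310,140,90,100,4,"a.png"),ov("side",[G]+d,310,180,110,100,4,"a.png")]))
E
```

```text
time: 25.4
tool_pos: [541.4, -259.5, 30.0]
tcp_rot: [179.9, 0.1, 88.5]
ft_force: [-0.6, 1.1, 5.4]
finger_gap: 59.3
time: 26.1
tool_pos: [542.4, -260.0, 168.1]
tcp_rot: [179.6, 0.2, 88.5]
ft_force: [-0.7, 0.5, -2.0]
finger_gap: 58.9
504.5,-95.4,160,95.4 -> 16.36 -4.21 0.71 0.3 0.3 -6.9  dist 16.9
26.1 [ 542.4 -260.   168.1] [179.6   0.2  88.5] [-0.7  0.5 -2. ] 58.9
```

View pics/g15.png

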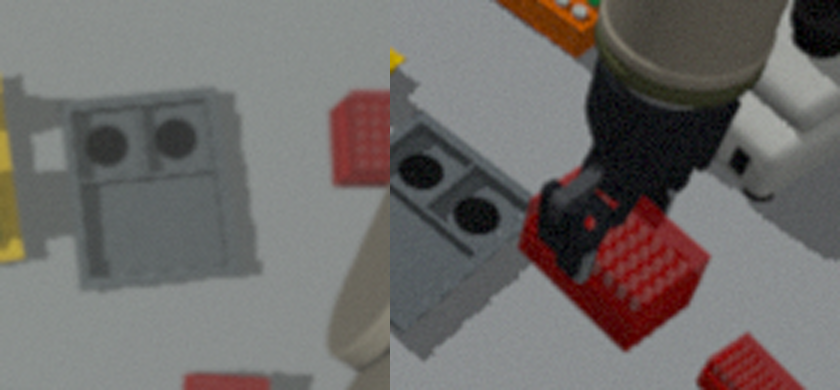

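View pics/g16.png

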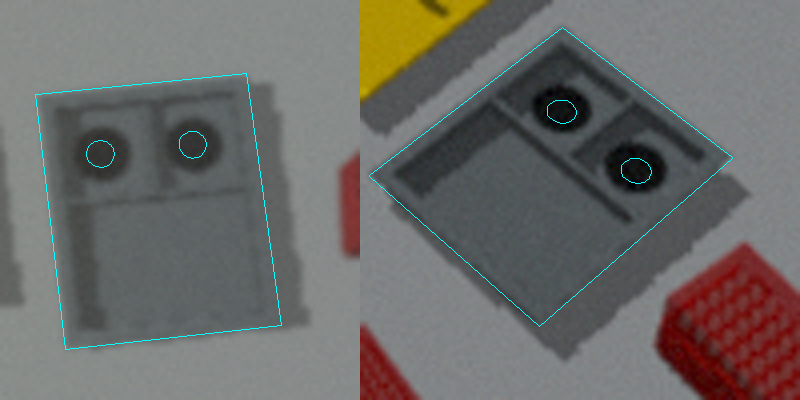

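The grey tray model lies on the image in both views. Move the red box over it.

```bash
python3 -m creep '3 -0.8 0 0.3 0.2 -2 5.6;6 -1.6 0 0.3 0.2 -4 5.6;9 -2.4 0 0.3 0.2 -5 5.6;12 -3.2 0.2 0.3 0.2 -6 5.6;15 -3.9 0.4 0.3 0.3 -6.9 5.6;16.4 -4.2 1 0.3 0.3 -6.9 5.6;16.4 -4.2 3 0.3 0.3 -6.9 5.6;16.4 -4.2 6 0.3 0.3 -6.9 5.6;16.4 -4.2 8.5 0.3 0.3 -6.9 5.6;16.4 -4.2 10.3 0.3 0.3 -6.9 5.6;16.4 -4.2 10.8 0.3 0.3 -6.9 5.6;16.4 -4.2 10.8 0.3 0.3 -6.9 5.6;16.4 -4.2 10.8 0.3 0.3 -6.9 5.6'; python3 go.py 504.5,-95.4,33,95.4
python3 - <<'E'
from ov import *
s=imaging.snapshot("side")[:,:,::-1]
p=box((504.5,-95.4,5.4),60,98,r.sense()["tool_pos"][2]-30,r.sense()["tool_pos"][2]+28)
cv2.imwrite("pics/g17.png",ov("side",[p,p[4:]],280,130,150,150,4,"a.png",s))
E
```

```text
time: 27.5
tool_pos: [503.1, -94.2, 56.3]
tcp_rot: [-179.8, -0.2, 95.4]
ft_force: [0.6, 0.2, -0.5]
finger_gap: 59.1
504.5,-95.4,33,95.4 -> -0.14 0.14 2.33 -0.2 -0.2 0.0  dist 2.3
27.5 [503.1 -94.2  56.3] [-179.8   -0.2   95.4] [ 0.6  0.2 -0.5] 59.1
```

View pics/g17.png

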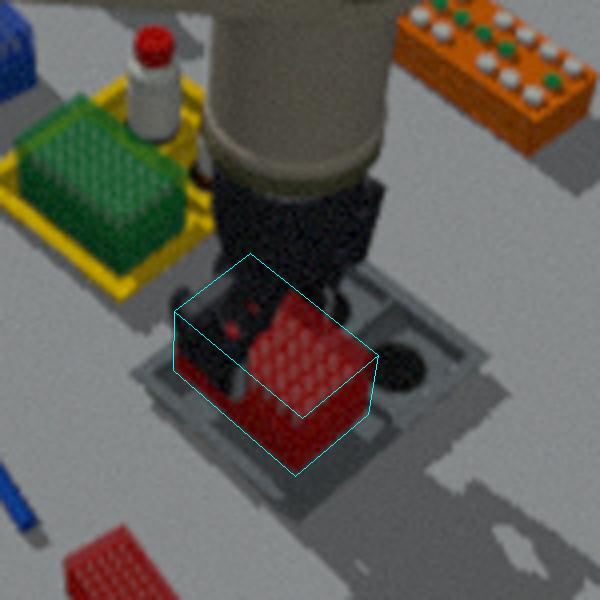

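```bash
python3 -m creep '-0.1 0.1 0.6 -0.2 -0.2 0 5.6;-0.1 0.1 1.2 -0.2 -0.2 0 5.6;-0.1 0.1 1.7 -0.2 -0.2 0 5.6;-0.1 0.1 2 -0.2 -0.2 0 5.6;-0.1 0.1 2.2 -0.2 -0.2 0 5.6;-0.1 0.1 2.3 -0.2 -0.2 0 5.6;-0.1 0.1 2.3 -0.2 -0.2 0 5.6'; python3 -m creep '0 0 0.1 0 0 0 5.6;0 0 0.1 0 0 0 5.6'
```

```text
time: 28.25
tool_pos: [504.5, -95.1, 33.7]
tcp_rot: [180.0, -0.0, 95.4]
ft_force: [-0.3, -0.2, -0.9]
finger_gap: 59.0
time: 28.45
tool_pos: [504.8, -95.2, 33.0]
tcp_rot: [180.0, -0.0, 95.4]
ft_force: [0.4, 1.1, 0.7]
finger_gap: 59.4
```

```bash
python3 -m creep '0 0 0.1 0 0 0 5.6;0 0 0.1 0 0 0 5.6'
```

```text
time: 28.65
tool_pos: [505.0, -95.2, 33.0]
tcp_rot: [179.9, 0.0, 95.4]
ft_force: [-4.8, 1.3, 7.7]
finger_gap: 59.4
```

```bash
python3 -m creep '0 0 -0.1 0 0 0 6.1;0 0 -0.1 0 0 0 6.5;0 0 -0.1 0 0 0 6.9;0 0 -0.1 0 0 0 7.2;0 0 -0.1 0 0 0 7.2;0 0 -0.1 0 0 0 7.2;0 0 -3 0 0 0 7.2;0 0 -7 0 0 0 7.2;0 0 -11 0 0 0 7.2;0 0 -12.5 0 0 0 7.2;0 0 -12.5 0 0 0 7.2'; python3 go.py 407,-268,150,95.4
python3 - <<'E'
from ov import *
s=imaging.snapshot("side")[:,:,::-1]
cv2.imwrite("pics/g18.png",ov("side",[],280,130,150,150,4,"a.png",s))
E
```

```text
time: 29.75
tool_pos: [506.9, -95.8, 161.2]
tcp_rot: [179.6, 0.1, 95.4]
ft_force: [0.0, 0.4, 0.1]
finger_gap: 72.0
407,-268,150,95.4 -> -16.19 -11.58 1.08 0.4 0.1 0.0  dist 19.9
29.75 [506.9 -95.8 161.2] [1.796e+02 1.000e-01 9.540e+01] [0.  0.4 0.1] 72.0
```

View pics/g18.png

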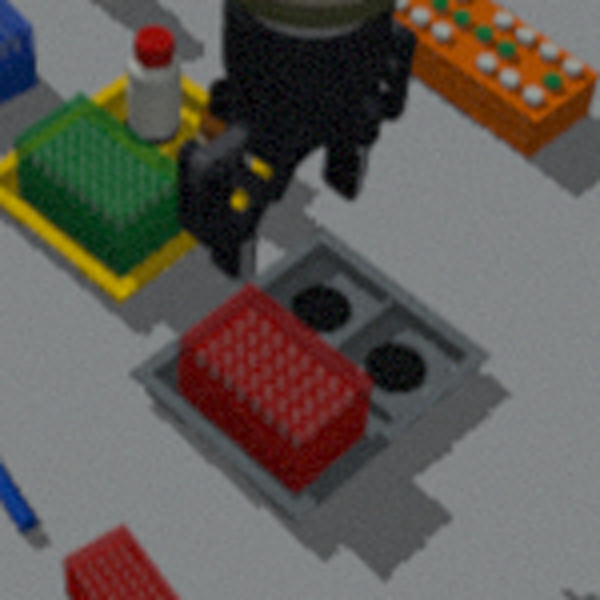

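The red box is flat in the grey tray's large bay. Last is the blue-capped bottle.

```bash
python3 -m creep '-3.3 -2.3 0 0.4 0.1 0 6.5;-6.6 -4.7 0 0.4 0.1 0 6.5;-9.9 -7.1 0.3 0.4 0.1 0 6.5;-13 -9.3 0.6 0.4 0.1 0 6.5;-15.5 -11.1 1 0.4 0.1 0 6.5;-16.2 -11.6 1.1 0.4 0.1 0 6.5;-16.2 -11.6 1.1 0.4 0.1 0 6.5;-16.2 -11.6 1.1 0.4 0.1 0 6.5'; python3 go.py 407,-268,18,95.4
python3 - <<'E'
from ov import *
s=imaging.snapshot("side")[:,:,::-1]
M=[cyl((407,-268),18,0,54),cyl((407,-268),12.5,54,78)]
cv2.imwrite("pics/g19.png",ov("side",M,310,230,110,110,5,"a.png",s))
E
```

```text
time: 30.6
tool_pos: [405.3, -266.6, 146.3]
tcp_rot: [-179.7, -0.2, 95.4]
ft_force: [0.7, 0.5, 0.5]
finger_gap: 65.0
407,-268,18,95.4 -> -0.19 0.22 12.83 -0.3 -0.2 0.0  dist 12.8
30.6 [ 405.3 -266.6  146.3] [-179.7   -0.2   95.4] [0.7 0.5 0.5] 65.0
```

View pics/g19.png

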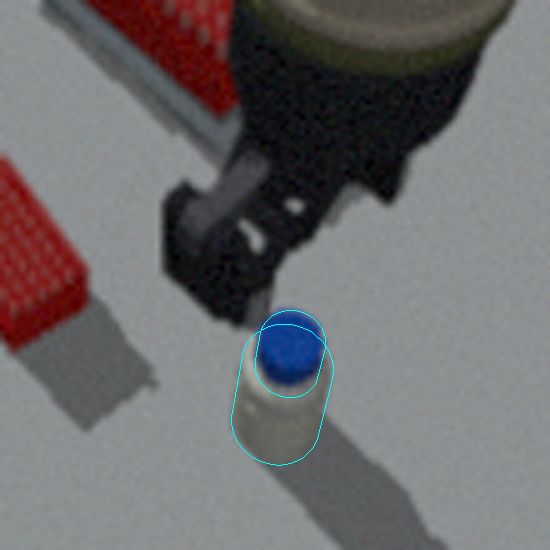

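```bash
python3 -m creep '-0.2 0.2 3 -0.3 -0.2 0 6.5;-0.2 0.2 6 -0.3 -0.2 0 6.5;-0.2 0.2 9 -0.3 -0.2 0 6.5;-0.2 0.2 11.3 -0.3 -0.2 0 6.5;-0.2 0.2 12.5 -0.3 -0.2 0 6.5;-0.2 0.2 12.8 -0.3 -0.2 0 6.5;-0.2 0.2 12.8 -0.3 -0.2 0 5;-0.2 0.2 12.8 -0.3 -0.2 0 4;-0.2 0.2 12.8 -0.3 -0.2 0 3.3;-0.2 0.2 12.8 -0.3 -0.2 0 3.2;-0.2 0.2 12.8 -0.3 -0.2 0 3.2;-0.2 0.2 12.8 -0.3 -0.2 0 3.2' 30; python3 -m creep '0 0 -0.5 0 0 0 3.2;0 0 -2 0 0 0 3.2;0 0 -5 0 0 0 3.2;0 0 -9 0 0 0 3.2;0 0 -13 0 0 0 3.2;0 0 -14 0 0 0 3.2;0 0 -14 0 0 0 3.2'; python3 go.py 589,-118,160,95.4
python3 - <<'E'
from ov import *
s=imaging.snapshot("side")[:,:,::-1]
cv2.imwrite("pics/g20.png",ov("side",[],310,180,130,130,4,"a.png",s))
E
```

```text
time: 31.85
tool_pos: [408.5, -269.0, 20.4]
tcp_rot: [179.8, 0.2, 95.5]
ft_force: [0.0, 1.4, 6.7]
finger_gap: 35.1
time: 32.55
tool_pos: [409.3, -269.7, 163.1]
tcp_rot: [179.6, 0.4, 95.5]
ft_force: [-0.1, -0.5, -1.3]
finger_gap: 35.5
589,-118,160,95.4 -> 13.39 19.33 0.34 0.4 0.4 0.1  dist 23.5
32.55 [ 409.3 -269.7  163.1] [179.6   0.4  95.5] [-0.1 -0.5 -1.3] 35.5
```

View pics/g20.png

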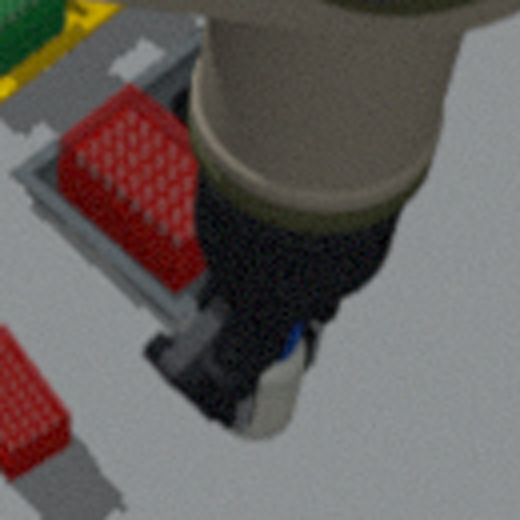

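```bash
python3 -m creep '2.4 3.4 0 0.4 0.4 0 3.2;4.8 6.9 0 0.4 0.4 0 3.2;7.2 10.3 0 0.4 0.4 0 3.2;9.6 13.8 0 0.4 0.4 0 3.2;12 17.3 0.1 0.4 0.4 0 3.2;13.4 19.3 0.5 0.4 0.4 0 3.2;13.4 19.3 2.5 0.4 0.4 0 3.2;13.4 19.3 5.5 0.4 0.4 0 3.2;13.4 19.3 8.5 0.4 0.4 0 3.2;13.4 19.3 10.5 0.4 0.4 0 3.2;13.4 19.3 11 0.4 0.4 0 3.2;13.4 19.3 11 0.4 0.4 0 3.2;13.4 19.3 11 0.4 0.4 0 3.2'; python3 go.py 589,-118,25,95.4
python3 - <<'E'
from ov import *
s=imaging.snapshot("side")[:,:,::-1]
cv2.imwrite("pics/g21.png",ov("side",[],300,120,150,150,4,"a.png",s))
E
```

```text
time: 33.9
tool_pos: [588.3, -117.6, 51.4]
tcp_rot: [-179.9, -0.1, 95.5]
ft_force: [-0.0, 0.2, -0.1]
finger_gap: 35.1
589,-118,25,95.4 -> -0.05 0.07 2.64 -0.1 -0.1 0.1  dist 2.6
33.9 [ 588.3 -117.6   51.4] [-1.799e+02 -1.000e-01  9.550e+01] [-0.   0.2 -0.1] 35.1
```

View pics/g21.png

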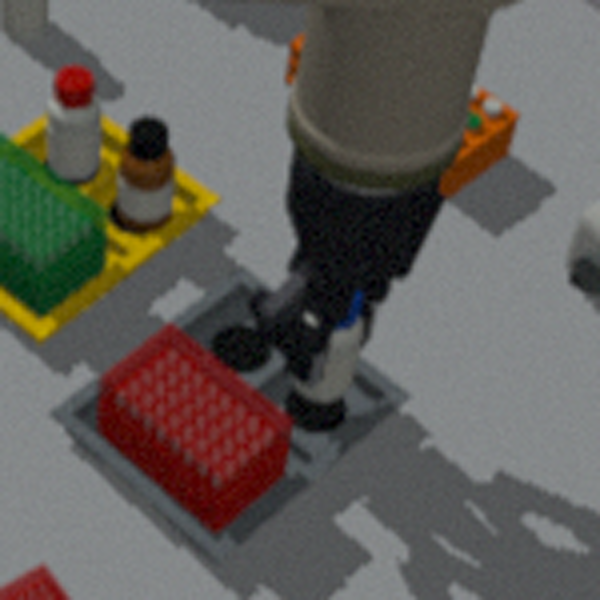

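Contact is expected at TCP z ≈ 23.4.

```bash
python3 -m creep '0 0 0.7 0 0 0 3.2;0 0 1.4 0 0 0 3.2;0 0 1.9 0 0 0 3.2;0 0 2.3 0 0 0 3.2;0 0 2.5 0 0 0 3.2;0 0 2.6 0 0 0 3.2;0 0 2.7 0 0 0 3.2;0 0 2.7 0 0 0 3.2'; python3 -m creep '0 0 0.1 0 0 0 3.2;0 0 0.1 0 0 0 3.2;0 0 0.15 0 0 0 3.2;0 0 0.15 0 0 0 3.2'
```

```text
time: 34.75
tool_pos: [589.0, -117.8, 25.1]
tcp_rot: [-179.9, -0.1, 95.4]
ft_force: [0.3, 0.0, -0.8]
finger_gap: 35.1
time: 35.15
tool_pos: [588.9, -117.8, 23.6]
tcp_rot: [-179.9, -0.1, 95.4]
ft_force: [0.1, -0.2, -0.2]
finger_gap: 35.1
```

```bash
python3 -m creep '0 0 0.1 0 0 0 3.2;0 0 0.1 0 0 0 3.2;0 0 0.1 0 0 0 3.2'
```

```text
time: 35.45
tool_pos: [589.1, -117.8, 23.4]
tcp_rot: [-179.9, -0.1, 95.5]
ft_force: [-3.1, 0.8, 6.0]
finger_gap: 35.1
```

```bash
python3 -m creep '0 0 -0.1 0 0 0 3.7;0 0 -0.1 0 0 0 4.2;0 0 -0.1 0 0 0 4.7;0 0 -0.1 0 0 0 5.2;0 0 -0.1 0 0 0 5.2;0 0 -0.1 0 0 0 5.2;0 0 -3 0 0 0 5.2;0 0 -7 0 0 0 5.2;0 0 -11 0 0 0 5.2;0 0 -15 0 0 0 5.2;0 0 -19 0 0 0 5.2;0 0 -19 0 0 0 5.2'; python3 go.py 520,-420,230,95.4
```

```text
time: 36.65
tool_pos: [592.9, -119.1, 221.5]
tcp_rot: [179.4, 0.1, 95.5]
ft_force: [0.7, -0.2, 0.9]
finger_gap: 52.0
520,-420,230,95.4 -> -29.26 -10.11 -0.88 0.6 0.1 0.1  dist 31.0
36.65 [ 592.9 -119.1  221.5] [1.794e+02 1.000e-01 9.550e+01] [ 0.7 -0.2  0.9] 52.0
```

Move clear to see everything.

```bash
python3 -m creep '-4 -1.4 0 0 0 0 5.2;-8 -2.8 0 0 0 0 5.2;-12 -4.2 0 0 0 0 5.2;-16 -5.5 0 0 0 0 5.2;-20 -6.9 0 0 0 0 5.2;-24 -8.3 0 0 0 0 5.2;-28 -9.7 0 0 0 0 5.2;-29.2 -10.1 -0.5 0 0 0 5.2;-29.2 -10.1 -0.5 0 0 0 5.2;-29.2 -10.1 -0.5 0 0 0 5.2'
python3 - <<'E'
from ov import *
t=imaging.snapshot("top")[:,:,::-1];s=imaging.snapshot("side")[:,:,::-1]
cv2.imwrite("pics/t22.png",t);cv2.imwrite("pics/s22.png",s)
cv2.imwrite("pics/g22.png",np.hstack([ov("top",[],180,110,200,150,2,"a.png",t),ov("side",[],240,80,200,150,2,"a.png",s)]))
cv2.imwrite("pics/g23.png",ov("side",[],220,90,200,150,4,"a.png",s))
E
```

```text
time: 37.65
tool_pos: [520.4, -418.6, 226.0]
tcp_rot: [179.4, 0.1, 95.5]
ft_force: [0.0, -0.6, -1.5]
finger_gap: 52.1
```

View pics/t22.png

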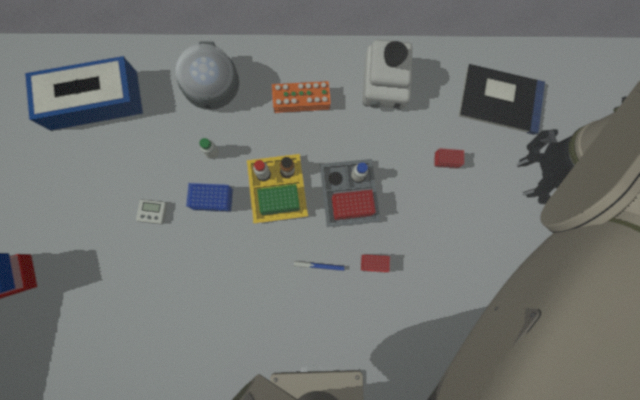

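View pics/g23.png

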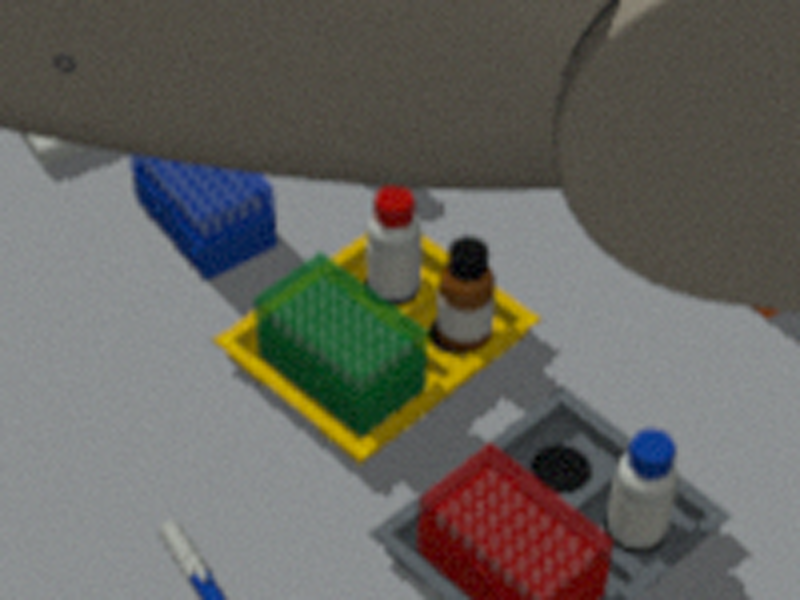

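The top view shows both kits filled: green box at (278,198), red cap at (260,166), amber at (287,162), large red box at (353,204), blue cap at (362,168). The spares are unmoved: blue box at (210,197), green cap at (205,144). In the side crop everything stands upright on the tray floors.

```bash
python3 -c "
from bench import r
print(r.hand_in())"
```

```text
the job is handed in; nothing more can be done
None
```

Both kits are made up and the job is handed in, at about 38 s of the 106 s allowed.

- **Yellow tray:** the green tip box is in the large bay, with the amber bottle and the red-capped bottle each in a small bay of its own.
- **Grey tray:** the largest red tip box is in the large bay, and the blue-capped bottle is in one small bay.

Each item was lowered until the wrist sensor showed light floor contact (5–9 N) at the expected height, then released.

**Last checks:** the final top and side pictures show all five items upright inside their bays, with the gripper clear. The blue box, the two smaller red boxes and the green-capped bottle look unmoved in the top picture. In the final side picture the arm hides the green-capped bottle and part of the blue box. No check failed; the two cameras disagreed by 2–5 mm on some positions, within the bays' 10 mm margins.

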